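Sort spring units by feel

TASK

The three white spring units in the sorting jig look alike, but stiff and weak ones got mixed up. Press their plungers to feel which is which, then slide each one in its black shoe along its lane into an end pocket, stiff wholly onto the red floor and weak wholly onto the green, left standing upright in the shoe. Slide them, do not lift them off the jig, and do not disturb the other things on the bench.

Things in the scene. Friction and masses are not known exactly. Their poses are not given: they have to be found in the camera images.
- jig: fixed flat jig, aluminium with grey rails, 152 mm (x) x 342 mm (y), origin at the centre of its underside. Three lanes along its y at x = -50, 0, 50 mm, each 40 mm wide, from y = -75 to 75 mm; lane floor z = 6 mm, rails and outer walls up to z = 16 mm. Both ends open into walled pockets, |y| 75 to 165 mm, with coloured floors at z = 5 mm. One shoe stands in each lane, within 25 mm of its middle
- pad_red: flat red floor pad, 138 mm (x) x 88 mm (y) x 3 mm, of one end pocket, at jig y = +120 or -120 mm (which end changes); origin at the centre of its underside, axes parallel to the jig's. It is for stiff spring units: about 8 N to start the plunger moving, 16 N fully down
- pad_green: flat green floor pad, 138 mm (x) x 88 mm (y) x 3 mm, of one end pocket, at jig y = +120 or -120 mm (which end changes); origin at the centre of its underside, axes parallel to the jig's. It is for weak spring units: about 1.5 N to start the plunger moving, 3.3 N fully down
- shoe_a_mid (a point): centre of a black open-topped shoe, 36 mm (x) x 48 mm (y, along its lane) x 24 mm high; point 12 mm above its underside; axes parallel to the jig's at the start. In it stands a white spring unit, 26 x 38 mm, 1 mm loose all round, that rides along, stiff or weak, which changes and shows only on pressing. Unit top 26 mm above the point; on it a sprung steel plunger with an 18 mm round cap, cap top 46 mm above the point, travel 8 mm down. In all 0.17 to 0.27 kg
- shoe_b_mid (a point): centre of a black open-topped shoe, 36 mm (x) x 48 mm (y, along its lane) x 24 mm high; point 12 mm above its underside; axes parallel to the jig's at the start. In it stands a white spring unit, 26 x 38 mm, 1 mm loose all round, that rides along, stiff or weak, which changes and shows only on pressing. Unit top 26 mm above the point; on it a sprung steel plunger with an 18 mm round cap, cap top 46 mm above the point, travel 8 mm down. In all 0.17 to 0.27 kg
- shoe_c_mid (a point): centre of a black open-topped shoe, 36 mm (x) x 48 mm (y, along its lane) x 24 mm high; point 12 mm above its underside; axes parallel to the jig's at the start. In it stands a white spring unit, 26 x 38 mm, 1 mm loose all round, that rides along, stiff or weak, which changes and shows only on pressing. Unit top 26 mm above the point; on it a sprung steel plunger with an 18 mm round cap, cap top 46 mm above the point, travel 8 mm down. In all 0.17 to 0.27 kg
- meter_mid (a point): yellow handheld multimeter, 150 x 74 x 44 mm, lying loose on the worktop beside the jig, a bystander; point at its centre
- head_mid (a point): black moulded sensor head, 91 x 42 x 39 mm, lying loose on the worktop beside the jig, a bystander; point at its centre
- driver_mid (a point): red-handled screwdriver, 155 mm long, 20 mm high, lying loose on the worktop beside the jig, a bystander; point at its centre
There are look-alikes about, which are no part of the job. What is shaped like the part that bears shoe_c_mid but pink is not meant.

How it is judged:
At the end, for the whole second after the job is handed in: Every stiff spring unit stands upright (within 7 degrees) in its shoe and at rest on the red pad, every weak one likewise on the green pad, the shoe wholly on the pad (at most about 4 mm over its edge) (y of weak_unit_1_c0 in the frame of pad_green between -0.0255 and 0.0255 m and x of weak_unit_1_c0 in the frame of pad_green between -0.062 and 0.062 m and z of each of weak_unit_1_c0, weak_unit_2_c0 in the frame of pad_green below 0.03 m and angle between each of shoe_a_mid, weak_unit_1_c0, shoe_b_mid, stiff_unit_c0, shoe_c_mid, weak_unit_2_c0's own z axis and vertical below 0.12 rad and linear speed of each of shoe_a, shoe_b, shoe_c below 0.02 m/s and y of stiff_unit_c0 in the frame of pad_red between -0.0255 and 0.0255 m and x of stiff_unit_c0 in the frame of pad_red between -0.062 and 0.062 m and z of stiff_unit_c0 in the frame of pad_red below 0.03 m and y of weak_unit_2_c0 in the frame of pad_green between -0.0255 and 0.0255 m and x of weak_unit_2_c0 in the frame of pad_green between -0.062 and 0.062 m); the robot touches nothing.
It fails at once if a shoe or spring unit is lifted off the jig (raised more than 20 mm) (height (world z) of any of shoe_a_mid, shoe_b_mid, shoe_c_mid above 0.038 m or height (world z) of any of weak_unit_1_c0, stiff_unit_c0, weak_unit_2_c0 above 0.0475 m).
It fails at once if a bystander (multimeter, sensor head, screwdriver) is moved more than 20 mm (distance of any of meter_mid, head_mid, driver_mid from where it was at the start of the episode above 0.02 m).
It also fails if it takes over 54 s, if anything falls off the work surface, if the arm or the gripper's body presses on something with over 40 N, if the wrist force passes 120 N, or if a joint passes its speed limit or range.

ROBOT

A 6-joint arm with a two-finger parallel gripper is mounted at the origin on a cart in front of the work surface, level with it; the furniture and walls round the work are solid. World frame = base frame: x ahead of the robot, y to its left, z up, the work surface at z = 0. Lengths are in m, angles in rad, forces in N, time in s.
With the tool pointing down it reaches from about 0.275 to 0.875 m from the base axis. Payload 12.5 kg.
Tool frame: the origin (TCP) lies on the centre line of the jaws, within the pads' length; the fingertips stand 11 mm ahead of it and the grasp point (between the pads) lies 8 mm behind it; z points along the fingers, y is the line along which they close (so a half turn about z gives the same grasp; the last joint's range is limited). The gripper opens to 85 mm and grips with 20 to 120 N. Pads are 22 mm wide; open, the fingers measure 114 mm over their backs; the gripper's body (76 mm by 85 mm) begins 54 mm behind the grasp point. The pads swing forward as they close: fully open they stand 13 mm farther back than shut.
Start: joints at [-1.23, 0.351, 1.652, -0, 1.139, -0.085], TCP at [0.227, -0.501, 0.242] pointing down, gripper open.
Joint ranges: [-2.75, 2.75], [-0.79, 2.1], [0.01, 2.65], [-1.57, 4.71], [0.07, 3.14], [-2.87, 2.87]. Speed limits (rad/s): [2.22, 2.22, 2.79, 3.14, 3.14, 3.14].

INTERFACE

Orientations are given as a 3x3 rotation matrix whose columns are the frame's x, y, z axes.
In Python, from cell import state, get_image, close_job, find_in, spot_point gives the robot as it stands.
- The arm moves only by the tool jog_arm, never from a script. Its argument "deltas" is text: rows parted by semicolons, each of 7 numbers parted by spaces: the finger opening in mm, from 0 to 85.4, then the shift along the tool's x, y, z in mm, then the turn, a rotation vector about the tool's x, y, z in rad. A call has 1 to 5 rows; each row is the pose to reach, as a shift and turn from the pose commanded when the call began, along the tool's axes at that moment; what a row does not reach only later rows make up. A row lasts 1/8 s, in which the tool goes at most 62.5 mm and 10.7 degrees, less where a joint would pass 70% of its speed; a pose out of reach is approached as far as the arm can. A call with a gripper value outside its range is refused whole. The fingers move at their own pace and stop on an object; the grip force is fixed at half the most. Time passes only in rows, so rows that repeat a pose let the fingers close. It gives the time, the measured TCP pose, the force, the opening and the grip force at its end, in the units of the state.
- state(): the state, without advancing time (a new reading comes with each control period).
- get_image(name): name is "side" or "top" or "wrist"; returns a dict with "img" (384x512x3 uint8, red, green, blue), "fx", "fy", "cx", "cy" (pixels), "k1" (the pictures are not rectified: a ray, as slopes to the right and down, at radius r is drawn at 1 + k1 r^2 times it, then the intrinsics apply), "rvec" (rotation vector, rad) and "tvec" (3), from world to camera coordinates, as OpenCV has them. Camera axes: x right, y down, z forward; pixel columns grow to the right and rows downward; lengths in m; the calibration is good to about 2 mm. A picture is of the moment at which its call begins. There is no depth.
- close_job(): hands the job in; it is judged then, once.
Trained networks look in a picture, given as the dict that the camera call returned (one of the last four; its "shot" number tells which), for a name from the list of things; names that differ only in an ending like _2 or _b are one class to them, and where a whole thing is asked for, a point or a joint stands for the part that bears it (a point fixed in the world has none). Each returns a list of dicts, best first, with "p" (0 to 1); they miss things now and then, are a little off and sometimes report something else, mostly with a low value. They report only what shows in the picture. A call takes as long as a camera call. They do not tell look-alikes from the thing itself.
- find_in(picture, query): "uv" ([column, row] in pixels, amid what is visible of it).
- spot_point(picture, query): "uv" ([column, row] in pixels: a listed point, or the origin of a listed thing).
The state is a dict: "clock": time; "joint_positions": joint angles; "qd": joint speeds; "effort": joint torques, N m; "tcp_pos": TCP position; "tcp_rot": TCP orientation; "wrist_force": force on the tool from outside, world axes, zero at the start; "moment": the same for the moment, N m; "gripper_width": finger opening in m; "finger_force": force on a finger pad.
Only numpy, scipy, OpenCV 4.12 (cv2) and the standard library are available. Lean on these libraries where they do the work, as an engineer would, in place of code of your own. Each camera call takes 0.05 s, during which the arm holds its last target. There are 200 camera calls.

## Working session

There is one attempt and no reset: what is moved stays moved. The work goes in short steps, Python scripts to look and compute and a tool call to move; the robot and the scene stay as the last step left them, time stands still between calls to the robot, and variables do not carry over. Pictures are saved under pics/ and viewed, at most 10 in all, crops included, and the job is handed in when it is done.

Besides the shell and the picture viewer there is one more tool, called after "Request:" as a command line: name --argument value ..., lists and objects as JSON in quotes. jog_arm: Moves the arm, as the interface text tells. Its arguments: {"type":"object","properties":{"deltas":{"type":"string"}},"required":["deltas"]}

```bash
mkdir -p pics; cat > h.py <<'E'
import numpy as np, cv2
from cell import state, get_image, close_job, find_in, spot_point
def ray(im,uv):
    K=np.array([[im['fx'],0,im['cx']],[0,im['fy'],im['cy']],[0,0,1.]])
    n=cv2.undistortPoints(np.array([[uv]],float),K,np.array([im['k1'],0,0,0.]))[0,0]
    R=cv2.Rodrigues(np.array(im['rvec'],float))[0];t=np.array(im['tvec'],float)
    return -R.T@t, R.T@np.array([n[0],n[1],1])
def at_z(im,uv,z):
    o,d=ray(im,uv); return o+d*(z-o[2])/d[2]
def proj(im,P):
    K=np.array([[im['fx'],0,im['cx']],[0,im['fy'],im['cy']],[0,0,1.]])
    return cv2.projectPoints(np.array(P,float).reshape(-1,1,3),np.array(im['rvec'],float),np.array(im['tvec'],float),K,np.array([im['k1'],0,0,0.]))[0][:,0]
def save(im,n): cv2.imwrite('pics/'+n,im['img'][:,:,::-1])
E
python3 - <<'E'
from h import *
a=get_image('top');b=get_image('side')
cv2.imwrite('pics/t0.png',a['img'][:,:,::-1]);cv2.imwrite('pics/s0.png',b['img'][:,:,::-1])
for im,nm in((a,'top'),(b,'side')):
  for q,z in (('jig',0),('pad_red',.002),('pad_green',.002),('shoe_a_mid',.018),('meter_mid',.022),('head_mid',.02),('driver_mid',.01)):
    for r in spot_point(im,q)[:5]: print(nm,q,np.round(r['uv']),round(r['p'],2),np.round(at_z(im,r['uv'],z),3))
s=state();print(s['clock'],s['tcp_rot'],s['wrist_force'])
E
```

```text
top jig [300. 184.] 0.87 [ 0.501 -0.184  0.   ]
top pad_red [336. 186.] 0.76 [ 0.5   -0.286  0.002]
top pad_green [256. 182.] 0.61 [ 0.499 -0.061  0.002]
top shoe_a_mid [299. 199.] 0.39 [ 0.453 -0.18   0.018]
top meter_mid [142. 180.] 0.95 [0.486 0.258 0.022]
top head_mid [399. 180.] 0.78 [ 0.521 -0.461  0.02 ]
top driver_mid [336. 238.] 0.51 [ 0.351 -0.285  0.01 ]
side jig [250. 181.] 0.89 [ 0.504 -0.171  0.   ]
side pad_red [260. 157.] 0.84 [ 0.5   -0.286  0.002]
side pad_green [236. 208.] 0.88 [ 0.511 -0.051  0.002]
side pad_green [248. 180.] 0.6 [ 0.509 -0.17   0.002]
side shoe_a_mid [268. 176.] 0.47 [ 0.453 -0.186  0.018]
side meter_mid [202. 316.] 0.81 [0.482 0.268 0.022]
side head_mid [271. 125.] 0.91 [ 0.504 -0.448  0.02 ]
side driver_mid [308. 164.] 0.62 [ 0.348 -0.28   0.01 ]
0.8 [[ 9.10712595e-01  4.13040638e-01 -8.95452430e-06]
 [ 4.13040638e-01 -9.10712595e-01  2.63759809e-05]
 [ 2.73935394e-06 -2.77195205e-05 -1.00000000e+00]] [-0.30928233  0.59472546  0.42968275]
```

```bash
python3 - <<'E'
import cv2
a=cv2.imread('pics/t0.png');b=cv2.imread('pics/s0.png')
A=cv2.resize(a[120:260,210:430],None,fx=3.5,fy=3.5,interpolation=cv2.INTER_CUBIC)
cv2.imwrite('pics/t0c.png',A)
cv2.imwrite('pics/s0c.png',cv2.resize(b[90:250,150:370],None,fx=3.5,fy=3.5,interpolation=cv2.INTER_CUBIC))
E
```

```text
(no output)
```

View pics/t0c.png

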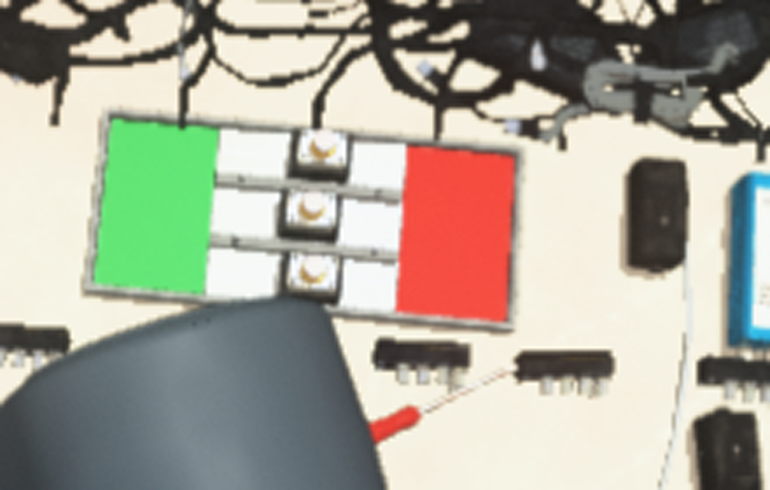

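View pics/s0c.png

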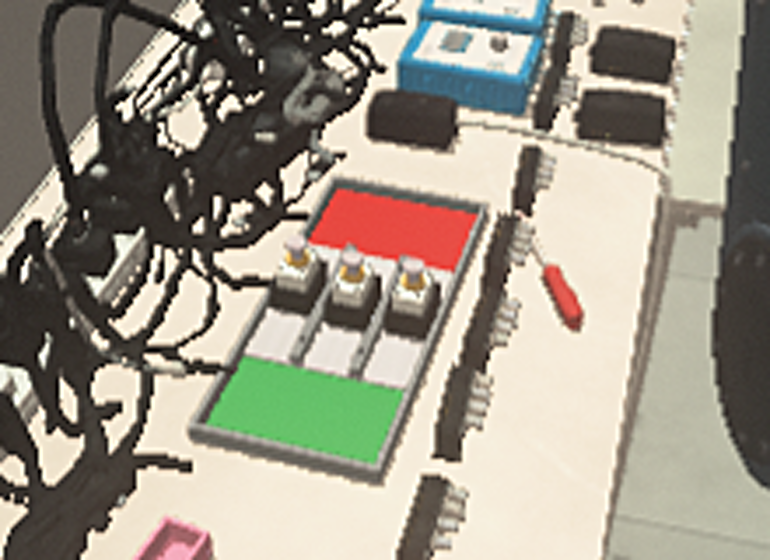

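View pics/t0.png

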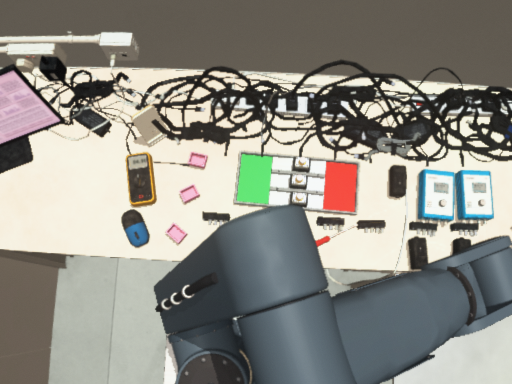

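```bash
python3 - <<'E'
from h import *
from scipy.optimize import least_squares
for nm in('top','side'):
  im=get_image(nm);g=im['img'].astype(int)
  R,G,B=g[...,0],g[...,1],g[...,2]
  for c,m in(('red',(R>180)&(G<110)&(B<110)),('green',(G>150)&(R<130)&(B<150))):
    n,l,st,ce=cv2.connectedComponentsWithStats(m.astype(np.uint8))
    k=1+np.argmax(st[1:,4]);ys,xs=np.where(l==k)
    P=np.array([at_z(im,(x,y),.005)[:2] for x,y in zip(xs,ys)])
    r=cv2.minAreaRect((P*1000).astype(np.float32))
    print(nm,c,len(xs),np.round(P.mean(0),4),r)
  for q,z in(('shoe_a_mid',.018),):
    for r in find_in(im,q)[:5]: print(nm,np.round(r['uv']),round(r['p'],2),np.round(at_z(im,r['uv'],.035),3))
  print('cam',np.round(ray(im,(256,192)),2))
E
```

```text
top red 1455 [ 0.4979 -0.2961] ((498.7718811035156, -295.9256591796875), (87.97334289550781, 136.50506591796875), 87.42760467529297)
top green 1468 [ 0.5086 -0.055 ] ((509.6712951660156, -55.26396560668945), (89.18183135986328, 136.5044403076172), 87.29996490478516)
top [324. 241.] 0.49 [ 0.339 -0.25   0.035]
top [304. 204.] 0.44 [ 0.437 -0.193  0.035]
cam [[ 0.17 -0.09  1.33]
 [ 0.22  0.02 -0.98]]
side red 693 [ 0.4965 -0.2944] ((497.036865234375, -294.37139892578125), (87.46127319335938, 135.01600646972656), 87.45563507080078)
side green 1051 [ 0.5072 -0.0567] ((508.31427001953125, -58.3500862121582), (79.80047607421875, 135.62960815429688), 87.19483184814453)
cam [[ 0.29  0.56  0.68]
 [ 0.18 -0.7  -0.69]]
```

```bash
cat >> h.py <<'E'
J=np.array([.5035,-.1757]); th=np.arctan2(-.0109,.2405)  # jig yaw, v toward green
U=np.array([np.cos(th),np.sin(th)]);V=np.array([-np.sin(th),np.cos(th)])
def uv_(p): d=np.array(p[:2])-J; return np.round(1000*np.array([d@U,d@V]),1)
def go(u,v,z):
    "delta in tool axes (mm) and turn to bring TCP to jig u,v mm, z mm with tool x=V"
    s=state();R=np.array(s['tcp_rot']);p=np.append(J+u/1000*U+v/1000*V,z/1000)
    T=np.c_[np.append(V,0),np.append(U,0),[0,0,-1]]
    print('t',round(s['clock'],2),'uv',uv_(s['tcp_pos']),'z',round(1000*s['tcp_pos'][2],1),'F',np.round(s['wrist_force'],1),'->',np.round(1000*R.T@(p-s['tcp_pos']),1),np.round(cv2.Rodrigues(R.T@T)[0].ravel(),3))
E
python3 - <<'E'
from h import *
im=get_image('top')
for p in((301.4,162),(299.1,179.4),(299.1,196.6)): print(uv_(at_z(im,p,.064)))
im=get_image('side')
for p in((295,245),(350,258),(413,266)): print(uv_(at_z(im,(p[0]/3.5+150,p[1]/3.5+90),.064)))
go(0,0,150)
E
```

```text
[42.5 -3.9]
[-6.4 -1.4]
[-53.4  -5. ]
[46.3  1.7]
[-1.6  4.5]
[-52.8  -0.8]
t 1.1 uv [-261.3 -337.3] z 242.3 F [-0.5 -0.9 -0.3] -> [ 385.9 -182.    92.3] [-0.   0.  -1.1]
```

Request:
jog_arm --deltas "0 60 -25 0 0 0 -0.18;0 115 -55 10 0 0 -0.36;0 170 -85 30 0 0 -0.54;0 225 -110 45 0 0 -0.72;0 280 -135 60 0 0 -0.9"

```text
clock: 1.72
tcp_pos: [0.4236, -0.2652, 0.1836]
tcp_rot: [[0.237, 0.972, 0.001], [0.972, -0.237, -0.0], [-0.0, 0.001, -1.0]]
wrist_force: [1.3, -1.0, -0.0]
gripper_width: -0.0
finger_force: 0.0
```

```bash
python3 - <<'E'
from h import *
go(0,-60,130)
E
```

```text
t 1.73 uv [-75.7 -93. ] z 183.6 F [ 1.3 -1.  -0. ] -> [47.  67.9 53.6] [ 0.001  0.    -0.194]
```

Request:
jog_arm --deltas "0 20 40 10 0 0 -0.17;0 40 65 20 0 0 -0.194;0 40 65 20 0 0 -0.194"

```text
clock: 2.1
tcp_pos: [0.4963, -0.2426, 0.1629]
tcp_rot: [[0.049, 0.999, -0.001], [0.999, -0.049, 0.001], [0.001, -0.001, -1.0]]
wrist_force: [0.4, 0.3, -0.2]
gripper_width: 0.0001
finger_force: 0.0
```

```bash
python3 - <<'E'
from h import *
go(-50,-2,80)
for n in('wrist','top'):
  im=get_image(n);save(im,n+'1.png')
  for q,z in(('shoe_a_mid',.018),('pad_red',.005),('pad_green',.005)):
    for r in spot_point(im,q)[:4]: print(n,q,np.round(r['uv']),round(r['p'],2),uv_(at_z(im,r['uv'],z)))
E
```

```text
t 2.1 uv [ -4.1 -67.2] z 162.9 F [ 0.4  0.3 -0.2] -> [ 65. -46.  83.] [-0.001 -0.001 -0.003]
wrist pad_red [258. 228.] 0.58 [   0.7 -115.9]
top shoe_a_mid [333. 236.] 0.49 [-143.9 -107.2]
top pad_red [340. 186.] 0.68 [   1.1 -121. ]
top pad_red [141. 179.] 0.28 [-30.7 438.1]
top pad_green [255. 182.] 0.68 [ -9.7 117.9]
```

View pics/wrist1.png

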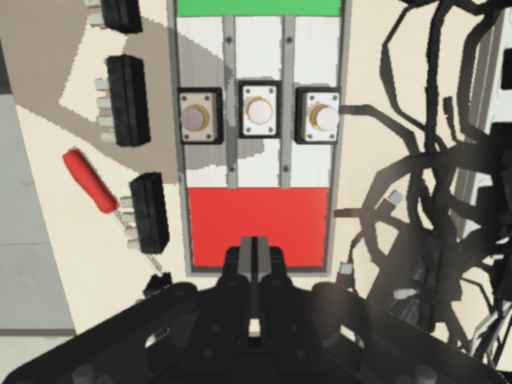

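```bash
python3 - <<'E'
from h import *
im=get_image('wrist')
for p in((195,118),(258,110),(325,117)): print('cap',uv_(at_z(im,p,.064)))
for a in((178,87,222,144),(238,79,280,137),(296,86,340,144)): print('shoe',uv_(at_z(im,a[:2],.03)),uv_(at_z(im,a[2:],.03)))
print('padedge',uv_(at_z(im,(188,188),.005)),uv_(at_z(im,(327,188),.005)),uv_(at_z(im,(175,15),.005)))
go(-50,-1,64+11+4)
E
```

```text
cap [-47.4  -5.3]
cap [-1.4 -0. ]
cap [47.5 -5.2]
shoe [-66.3  17.7] [-31.9 -29.3]
shoe [-17.1  23.3] [ 17.7 -23.7]
shoe [30.1 17.6] [ 69.5 -29.9]
padedge [-69.5 -75.7] [ 66.8 -76.6] [-70.8  77.4]
t 2.55 uv [ -5.4 -68.7] z 164.1 F [ 0.9  0.4 -1.3] -> [ 67.4 -45.1  85. ] [ 0.     0.    -0.007]
```

Request:
jog_arm --deltas "0 45 -30 25 0 0 0;0 62 -44 50 0 0 0;0 62 -44 77 0 0 0;0 62 -44 77 0 0 0"

```text
clock: 3.05
tcp_pos: [0.4537, -0.1792, 0.0858]
tcp_rot: [[0.051, 0.999, -0.002], [0.999, -0.051, 0.001], [0.001, -0.003, -1.0]]
wrist_force: [-0.2, 0.1, -0.4]
gripper_width: -0.0001
finger_force: 0.0
```

```bash
python3 - <<'E'
from h import *
go(-49,-6,75)
E
```

```text
t 3.05 uv [-49.6  -5.7] z 85.8 F [-0.2  0.1 -0.4] -> [-0.3  0.7 10.8] [-0.003 -0.001 -0.006]
```

Press to TCP z ≈ 71 (4 mm in), holding for a settled reading.

Request:
jog_arm --deltas "0 0 0 9 0 0 0;0 0 0 15 0 0 0;0 0 0 15 0 0 0"

```text
clock: 3.42
tcp_pos: [0.4549, -0.1798, 0.0719]
tcp_rot: [[0.051, 0.999, 0.001], [0.999, -0.051, -0.0], [-0.0, 0.001, -1.0]]
wrist_force: [0.3, 0.2, 2.1]
gripper_width: 0.0005
finger_force: 1.0
```

Request:
jog_arm --deltas "0 0 0 0 0 0 0"

```text
clock: 3.55
tcp_pos: [0.4549, -0.1798, 0.0722]
tcp_rot: [[0.051, 0.999, 0.001], [0.999, -0.051, -0.0], [-0.0, 0.001, -1.0]]
wrist_force: [1.5, -1.5, 2.0]
gripper_width: 0.0003
finger_force: 1.0
```

Request:
jog_arm --deltas "0 0 0 -15 0 0 0;0 6 48 -15 0 0 0;0 6 48 -5 0 0 0;0 6 48 0 0 0 0;0 6 48 0 0 0 0"

```text
clock: 4.18
tcp_pos: [0.503, -0.176, 0.0726]
tcp_rot: [[0.051, 0.999, 0.002], [0.999, -0.051, -0.0], [-0.0, 0.002, -1.0]]
wrist_force: [2.1, 3.2, 10.5]
gripper_width: 0.0
finger_force: 5.2
```

Request:
jog_arm --deltas "0 0 0 0 0 0 0"

```text
clock: 4.3
tcp_pos: [0.503, -0.176, 0.073]
tcp_rot: [[0.051, 0.999, 0.002], [0.999, -0.051, -0.0], [-0.0, 0.002, -1.0]]
wrist_force: [2.2, 2.6, 10.4]
gripper_width: -0.0004
finger_force: 5.0
```

Request:
jog_arm --deltas "0 0 0 -15 0 0 0;0 -6 49 -15 0 0 0;0 -6 49 -5 0 0 0;0 -6 49 0 0 0 0;0 -6 49 0 0 0 0"

```text
clock: 4.92
tcp_pos: [0.5505, -0.1844, 0.0716]
tcp_rot: [[0.051, 0.999, -0.001], [0.999, -0.051, 0.0], [0.0, -0.001, -1.0]]
wrist_force: [0.4, -0.5, 2.6]
gripper_width: -0.0002
finger_force: 1.1
```

Request:
jog_arm --deltas "0 0 0 0 0 0 0"

```text
clock: 5.05
tcp_pos: [0.5511, -0.1845, 0.0722]
tcp_rot: [[0.051, 0.999, 0.0], [0.999, -0.051, -0.0], [-0.0, 0.0, -1.0]]
wrist_force: [1.3, -0.2, 2.4]
gripper_width: -0.0003
finger_force: 1.0
```

Request:
jog_arm --deltas "0 0 0 -15 0 0 0;0 -46 2 -15 0 0 0;0 -46 2 5 0 0 0;0 -46 2 25 0 0 0;0 -46 2 25 0 0 0"

```text
clock: 5.68
tcp_pos: [0.5499, -0.2291, 0.0448]
tcp_rot: [[0.05, 0.999, -0.004], [0.999, -0.05, 0.002], [0.002, -0.004, -1.0]]
wrist_force: [-0.1, -0.1, -0.4]
gripper_width: -0.0001
finger_force: 0.0
```

```bash
python3 - <<'E'
from h import *
go(50,-45,30)
E
```

```text
t 5.67 uv [ 48.7 -51.3] z 44.8 F [-0.1 -0.1 -0.4] -> [ 6.3  1.3 14.9] [-0.004 -0.002 -0.005]
```

Request:
jog_arm --deltas "0 0 1 15 0 0 0;0 0 1 15 0 0 0;0 15 1 15 0 0 0;0 30 1 15 0 0 0;0 45 1 15 0 0 0"

```text
clock: 6.3
tcp_pos: [0.5545, -0.1843, 0.0321]
tcp_rot: [[0.05, 0.999, 0.0], [0.999, -0.05, -0.0], [-0.0, 0.0, -1.0]]
wrist_force: [-0.1, -1.4, -1.1]
gripper_width: 0.0001
finger_force: 0.4
```

```bash
python3 - <<'E'
from h import *
go(50,83,30)
im=get_image('wrist');save(im,'w2.png')
E
```

```text
t 6.3 uv [51.3 -6.2] z 32.1 F [-0.1 -1.4 -1.1] -> [89.2 -1.8  2. ] [ 0.     0.    -0.005]
```

View pics/w2.png

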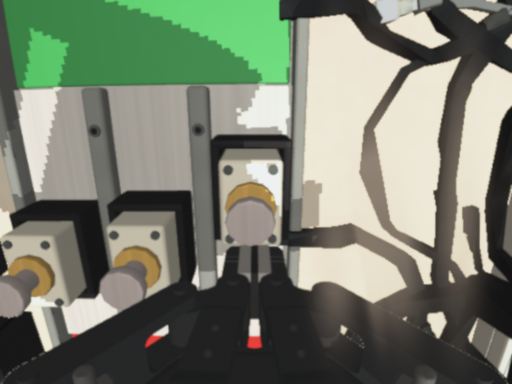

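Request:
jog_arm --deltas "0 17 -1 1 0 0 0;0 34 -1 1 0 0 0;0 51 -1 1 0 0 0;0 66 -1 1 0 0 0;0 78 -1 1 0 0 0"

```text
clock: 6.98
tcp_pos: [0.5572, -0.1065, 0.0306]
tcp_rot: [[0.051, 0.999, -0.0], [0.999, -0.051, 0.0], [0.0, -0.0, -1.0]]
wrist_force: [0.5, -1.3, -1.2]
gripper_width: -0.0004
finger_force: 0.4
```

Request:
jog_arm --deltas "0 6 0 0 0 0 0;0 9 0 0 0 0 0;0 10 0 0 0 0 0;0 10 0 0 0 0 0"

```text
clock: 7.48
tcp_pos: [0.5578, -0.0979, 0.0308]
tcp_rot: [[0.051, 0.999, 0.0], [0.999, -0.051, 0.0], [0.0, 0.0, -1.0]]
wrist_force: [0.2, -0.2, -0.6]
gripper_width: -0.0001
finger_force: 0.0
```

```bash
python3 - <<'E'
from h import *
go(50,60,90)
im=get_image('wrist');save(im,'w3.png')
E
```

```text
t 7.47 uv [50.8 80.2] z 30.8 F [ 0.2 -0.2 -0.6] -> [-20.2  -0.6 -59.2] [ 0.    -0.    -0.006]
```

View pics/w3.png

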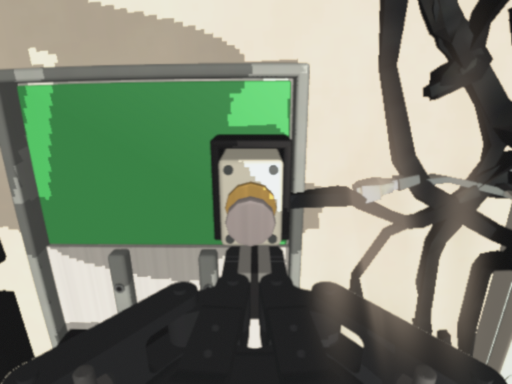

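```bash
python3 - <<'E'
from h import *
im=get_image('wrist')
print(uv_(at_z(im,(250,137),.029)),uv_(at_z(im,(218,245),.029)), uv_(at_z(im,(250,83),.005)))
E
```

```text
[ 50.1 141.5] [34.4 91. ] [ 50.  164.3]
```

Request:
jog_arm --deltas "0 -12 0 -10 0 0 0;0 -20 0 -57 0 0 0;0 -60 -40 -60 0 0 0;0 -100 -75 -60 0 0 0;0 -133 -101 -60 0 0 0"

```text
clock: 8.2
tcp_pos: [0.4488, -0.2272, 0.0917]
tcp_rot: [[0.052, 0.999, 0.001], [0.999, -0.052, -0.001], [-0.001, 0.001, -1.0]]
wrist_force: [0.5, -0.5, 0.0]
gripper_width: -0.0002
finger_force: 0.0
```

```bash
python3 - <<'E'
from h import *
go(-50,-53,31)
E
```

```text
t 8.2 uv [-52.4 -54. ] z 91.7 F [ 0.5 -0.5  0. ] -> [ 1.   2.3 60.7] [ 0.001  0.001 -0.006]
```

Request:
jog_arm --deltas "0 0 1 20 0 0 0;0 0 1 42 0 0 0;0 0 1 60 0 0 0;0 0 1 60 0 0 0;0 15 1 60 0 0 0"

```text
clock: 8.82
tcp_pos: [0.4524, -0.2111, 0.0317]
tcp_rot: [[0.052, 0.999, 0.001], [0.999, -0.052, -0.001], [-0.001, 0.001, -1.0]]
wrist_force: [0.2, -1.4, 0.9]
gripper_width: 0.0002
finger_force: 0.1
```

```bash
python3 - <<'E'
from h import *
go(-50,81,31)
E
```

```text
t 8.82 uv [-49.5 -37.7] z 31.7 F [ 0.2 -1.4  0.9] -> [118.7  -1.4   0.6] [ 0.001  0.001 -0.007]
```

Request:
jog_arm --deltas "0 15 0 1 0 0 0;0 31 0 1 0 0 0;0 47 0 1 0 0 0;0 63 0 1 0 0 0;0 79 0 1 0 0 0"

```text
clock: 9.45
tcp_pos: [0.456, -0.1303, 0.0298]
tcp_rot: [[0.051, 0.999, -0.0], [0.999, -0.051, 0.0], [0.0, -0.0, -1.0]]
wrist_force: [0.9, -2.1, 2.9]
gripper_width: -0.0003
finger_force: 1.1
```

Request:
jog_arm --deltas "0 13 0 0 0 0 0;0 25 0 0 0 0 0;0 34 0 0 0 0 0;0 39 0 0 0 0 0;0 39 0 0 0 0 0"

```text
clock: 10.07
tcp_pos: [0.4579, -0.0924, 0.0298]
tcp_rot: [[0.051, 0.999, -0.0], [0.999, -0.051, 0.0], [0.0, -0.0, -1.0]]
wrist_force: [-0.6, 0.2, -0.7]
gripper_width: 0.0001
finger_force: 0.0
```

```bash
python3 - <<'E'
from h import *
go(0,54,92)
E
```

```text
t 10.07 uv [-49.3  81.2] z 29.8 F [-0.6  0.2 -0.7] -> [-26.9  49.4 -62.3] [-0.    -0.    -0.005]
```

Request:
jog_arm --deltas "0 -12 0 -10 0 0 0;0 -28 0 -50 0 0 0;0 -29 25 -62 0 0 0;0 -29 49 -62 0 0 0;0 -29 49 -62 0 0 0"

```text
clock: 10.7
tcp_pos: [0.5063, -0.1251, 0.0925]
tcp_rot: [[0.051, 0.999, 0.002], [0.999, -0.051, -0.001], [-0.0, 0.002, -1.0]]
wrist_force: [-0.9, -0.3, -1.2]
gripper_width: -0.0002
finger_force: 0.0
```

```bash
python3 - <<'E'
from h import *
go(0,52,31)
im=get_image('wrist');save(im,'w4.png')
E
```

```text
t 10.7 uv [ 0.5 50.7] z 92.5 F [-0.9 -0.3 -1.2] -> [ 1.4 -0.6 61.5] [ 0.002  0.    -0.006]
```

View pics/w4.png

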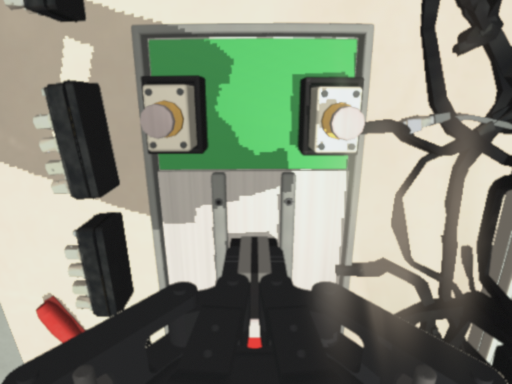

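Request:
jog_arm --deltas "0 1 0 20 0 0 0;0 1 0 42 0 0 0;0 1 0 61 0 0 0;0 1 0 61 0 0 0;0 -14 0 61 0 0 0"

```text
clock: 11.38
tcp_pos: [0.5045, -0.1383, 0.0314]
tcp_rot: [[0.05, 0.999, 0.0], [0.999, -0.05, 0.0], [0.0, 0.0, -1.0]]
wrist_force: [0.8, 0.2, 1.3]
gripper_width: 0.0002
finger_force: 0.0
```

```bash
python3 - <<'E'
from h import *
go(0,-82,31)
E
```

```text
t 11.38 uv [-0.7 37.4] z 31.4 F [0.8 0.2 1.3] -> [-119.4    1.3    0.4] [ 0.    -0.    -0.005]
```

Request:
jog_arm --deltas "0 -15 1 0 0 0 0;0 -31 1 0 0 0 0;0 -47 1 0 0 0 0;0 -63 1 0 0 0 0;0 -79 1 0 0 0 0"

```text
clock: 12.0
tcp_pos: [0.5016, -0.2181, 0.0308]
tcp_rot: [[0.051, 0.999, 0.0], [0.999, -0.051, 0.0], [0.0, -0.0, -1.0]]
wrist_force: [1.0, 3.0, 1.0]
gripper_width: 0.0003
finger_force: 1.2
```

Request:
jog_arm --deltas "0 -13 0 0 0 0 0;0 -25 0 0 0 0 0;0 -34 0 0 0 0 0;0 -40 0 0 0 0 0;0 -40 0 0 0 0 0"

```text
clock: 12.62
tcp_pos: [0.4997, -0.2573, 0.0308]
tcp_rot: [[0.051, 0.999, 0.0], [0.999, -0.051, -0.0], [-0.0, 0.0, -1.0]]
wrist_force: [0.4, -0.3, 0.4]
gripper_width: 0.0003
finger_force: 0.0
```

Request:
jog_arm --deltas "0 12 0 -10 0 0 0;0 22 0 -60 0 0 0;0 10 0 -110 0 0 0;0 -50 0 -130 0 0 0;0 -90 0 -130 0 0 0"

```text
clock: 13.25
tcp_pos: [0.4959, -0.3481, 0.1639]
tcp_rot: [[0.05, 0.999, 0.004], [0.999, -0.05, -0.003], [-0.003, 0.004, -1.0]]
wrist_force: [0.6, 0.1, 0.5]
gripper_width: -0.0001
finger_force: 0.0
```

```bash
python3 - <<'E'
from h import *
go(0,-180,160)
im=get_image('side')
cv2.imwrite('pics/s5.png',cv2.resize(im['img'][90:250,150:370,::-1],None,fx=3.5,fy=3.5,interpolation=cv2.INTER_CUBIC))
E
```

```text
t 13.25 uv [   0.3 -172.5] z 163.9 F [0.6 0.1 0.5] -> [-7.5 -0.2  3.9] [ 0.004  0.003 -0.005]
```

View pics/s5.png

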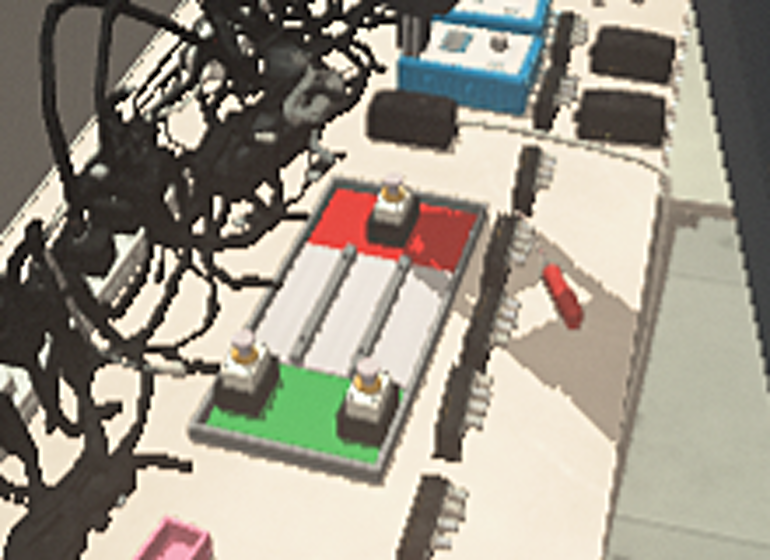

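The side view shows the stiff unit standing on red at (392,215) and both weak ones on green at (245,375) and (368,405). The bystanders have not moved and the gripper is clear.

```bash
python3 -c "
from cell import close_job
print(close_job())"
```

```text
the job is handed in; nothing more can be done
None
```

I handed the job in at about 13 s on the clock: the middle-lane unit pressed stiff and stands on red, and the two outer ones pressed weak and stand on green. All three stood upright in their shoes in the last picture; the hand-in gave no verdict.

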